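Start the dust extraction and tip out the stone bosses

TASK

Start the dust extraction: flip the clear guard cover on the sloping console all the way up so that it stays open, and push the green button beneath it fully in. Then swing the red lever of the tipping stand over to empty the blue pot, so that all three stone bosses land in the wooden tray, and let the pot come back upright. Leave the cover open and the other things on the bench where they are.

Things in the scene. Friction and masses are not known exactly. Their poses are not given: they have to be found in the camera images.
- console: Fixed grey dust-extraction console, 130 mm wide. Its panel faces up and leans 30 degrees to the robot (normal: console +z turned 30 degrees to its -x). Origin on the table under the button's middle, where the panel is 90 mm up; +x points up the slope, y along the cover's hinge. Two yellow cheeks, 59 mm apart, 30 mm tall, flank the button
- cover (a joint): Angle of the clear amber guard cover (a flat plate 70 mm long, 66 mm wide, 4 mm thick) over the button, hinged along its upper edge: 0 lying shut on the cheeks, 1.9 rad the stop, wide open, when it stands nearly upright behind the button. The hinge is stiff (about 1 N at the tab, 0.08 N m) and the cover stays wherever it is left; it may start a little ajar
- cover_tab (a point): Grip point on the cover's red tab: a bar 12 mm wide (console y), 10 mm thick, standing 37 mm out from the middle of the cover's free (lower) edge. The point lies on the bar's centre line, 95 mm from the hinge and 25 mm past the cover's edge; it turns with the cover. The tab can be pinched across its 12 mm and swivels between the fingers
- cover_hinge (a point): Middle of the cover's hinge axis, fixed on the console, 38 mm up the slope from the button's axis and 33 mm off the panel; the axis is console y. The cover opens by swinging its tab up and over, away from the robot
- start (a joint): Travel of the green start button: 0 out, 0.006 m fully down. Spring return; about 1.5 N to start it moving, 5 N fully down
- start_top (a point): Centre of the button's top face, 28 mm across, 22 mm off the panel and facing along the panel's normal (30 degrees from vertical); it is pressed along that normal. The open cover stands over it, so a vertical gripper has no room: tilt it with the panel, about 30 to 40 degrees
- stand: Fixed green tipping stand: base 170 x 135 mm, two uprights 183 mm tall at x = -66 and +66 mm. Origin on the table under the pivot axis, which runs along stand x, 165 mm up. The pot hangs at stand y = -55 mm and empties over a steel chute to stand +y, into the tray
- pot (a joint): Tipping angle of the pot and its lever on the stand: 0 upright on its rest, 2.45 rad (140 degrees) fully tipped, the stop. A spring and the pot's weight always swing it back to 0 when the lever is let go, damped, in about 2 s; the lever takes 2 to 6 N
- lever_grip (a point): Middle of the lever's red round grip: 18 mm thick, 65 mm long, along stand x on the robot side, 120 mm from the pivot axis. At joint 0 the lever leans 70 degrees from vertical to stand -y (grip 206 mm up); it swings up and over to 70 degrees on the +y side. The lever's rod meets the grip's pot-side end, 31 mm behind this point. Can be pinched across stand y from above; swivels in the fingers
- pivot (a point): Point on the pivot axis straight in line with lever_grip: the centre of the grip's circle (radius 120 mm, in the stand's y-z plane); fixed on the stand
- pot_inside (a point): Middle of the blue pot's inside at half depth: pot 90 mm across, 85 mm deep, wall 4 mm; it turns with the pot
- tray: Fixed open wooden tray, 200 mm (x) by 190 mm (y) outside, 45 mm high, walls and floor 5 mm; origin at its underside; it stands on the stand's +y side with its near edge under the chute
- boss0: reddish sandstone boss (a turned stone button, 27 mm across, 25 mm tall, about 30 g), lying in the pot at the start; origin at the middle of its foot
- boss1: pale sandstone boss (a turned stone button, 27 mm across, 25 mm tall, about 30 g), lying in the pot at the start; origin at the middle of its foot
- boss2: dark sandstone boss (a turned stone button, 27 mm across, 25 mm tall, about 30 g), lying in the pot at the start; origin at the middle of its foot
- mallet: round black carver's mallet standing on its head, wooden handle up: head 92 mm across, 205 mm tall; origin at its underside
- mug: white mug, 80 mm across, 90 mm tall; origin at its underside
- chisel_a: dark steel stone chisel lying flat, 178 mm long, 13 mm square; origin under its middle
- chisel_b: bright steel stone chisel lying flat, 178 mm long, 13 mm square; origin under its middle
- offcut: sandstone offcut behind the console, 60 x 90 x 45 mm; origin at its underside
- jar: closed jar beside the tipping stand, 60 mm across, 80 mm tall; origin at its underside
- whetstone: grey-blue whetstone lying flat, 50 x 150 x 25 mm; origin at its underside

How it is judged:
By the outcome, as a careful person would: the job done as asked, in the order asked, and still so for the second after the job is handed in, with the robot touching nothing.
It also fails if it takes over 72 s, if anything falls off the work surface, if the arm or the gripper's body presses on something with over 40 N, if the wrist force passes 120 N, or if a joint passes its speed limit or range.

ROBOT

A 6-joint arm with a two-finger parallel gripper is mounted at the origin on the work surface. World frame = base frame: x ahead of the robot, y to its left, z up, the work surface at z = 0. Lengths are in m, angles in rad, forces in N, time in s.
With the tool pointing down it reaches from about 0.35 to 0.975 m from the base axis. Payload 4.9 kg.
Tool frame: the origin (TCP) lies midway between the tips of the shut fingers; the grasp point (between the pads) lies 19 mm behind it (manip.grip_point_offset is the distance from the TCP to the grasp point, in m); z points along the fingers, y is the direction in which the jaws open and shut (so a half turn about z gives the same grasp; the last joint's range is limited). The gripper opens to 85 mm and grips with 20 to 120 N. Pads are 22 mm wide; open, the fingers measure 114 mm over their backs; the gripper's body (76 mm by 85 mm) begins 54 mm behind the grasp point. The pads swing forward as they close: fully open they stand 13 mm farther back than shut.
Start: joints at [-1.461, 0.053, 1.613, -0, 1.476, -0.119], TCP at [0.142, -0.609, 0.231] pointing down, gripper open.
Joint ranges: [-3.01, 3.01], [-1.01, 2.22], [0.06, 2.58], [-1.02, 4.17], [0.09, 2.62], [-3.14, 3.14]. Speed limits (rad/s): [2.57, 2.57, 3.14, 3.14, 3.14, 3.14].

INTERFACE

Orientations are given as a unit quaternion [w, x, y, z].
In Python, from plant import manip gives the robot as it stands. The module is installed in compiled form; this text tells all that it offers.
- The arm moves only by the tool send_rows, never from a script. Its argument "steps" is a list of rows, each a list of 6 numbers: the shift along the tool's x, y, z in m, then the turn, a rotation vector about the tool's x, y, z in degrees. In form: [[dx, dy, dz, wx, wy, wz], ...]. A call has 1 to 8 rows; each row shifts and turns the commanded pose from where the row before left it, along the tool's axes as they then stand; what a row does not reach is not made up. A row lasts 1/8 s, in which the tool goes at most 62.5 mm and 10.7 degrees, less where a joint would pass 70% of its speed; a pose out of reach is approached as far as the arm can. A call is refused whole if a number of a shift passes 0.0625 or a number of a turn 10.7, either way. A call with a gripper value outside its range is refused whole. "grip" is the opening, from 0 (shut) to 1 (fully open), set as the call begins (left out, the last holds). The fingers move at their own pace and stop on an object; the grip force is fixed at half the most. Time passes only in rows, so rows that do not move let the fingers close. It gives the time, the measured TCP pose, the force and the opening at its end, in the units of the state.
- manip.state(): the state, without advancing time (a new reading comes with each control period).
- manip.grab_frame(name): name is "scene" or "top"; returns the picture (384x512x3 uint8, blue, green, red); there is no depth.
- manip.get_calibration(name): a dict with "K" (3x3 intrinsics, pixels), "distortion" ([k1, k2, p1, p2, k3] as OpenCV has them; the pictures are not rectified), "R" (3x3) and "t" (3): a world point X has camera coordinates R X + t. Camera axes: x right, y down, z forward; pixel columns grow to the right and rows downward; lengths in m; the calibration is good to about 2 mm. A picture is of the moment at which its call begins. get_calibration takes no time and is no camera call.
- manip.job_done(): hands the job in, once; it reports no verdict.
The state is a dict: "time": time; "joint_pos": joint angles; "joint_vel": joint speeds; "joint_efforts": joint torques, N m; "tool_pos": TCP position; "tool_rot": TCP orientation; "contact_force": force on the tool from outside, world axes, zero at the start; "ft_torque": the same for the moment, N m; "gripper_width": opening from 0.0 (shut) to 1.0 (fully open).
Only numpy, scipy, OpenCV 4.12 (cv2) and the standard library are available. Lean on these libraries where they do the work, as an engineer would, in place of code of your own. Each camera call takes 0.05 s, during which the arm holds its last target.

## Working session

There is one attempt and no reset: what is moved stays moved. The work goes in short steps, Python scripts to look and compute and a tool call to move; the robot and the scene stay as the last step left them, time stands still between calls to the robot, and variables do not carry over. Pictures are saved under pics/ and viewed, and the job is handed in when it is done.

Besides the shell and the picture viewer there is one more tool, called after "Emit:" by a JSON object that holds its "name" and its "arguments". send_rows: Moves the arm, as the interface text tells. Its arguments: {"type":"object","properties":{"steps":{"type":"array"},"grip":{"type":"number"}},"required":["steps"]}

```bash
mkdir -p pics
python3 - <<'E'
from plant import manip
import cv2,numpy as np
np.set_printoptions(precision=4,suppress=True)
for n in("scene","top"):
    f=manip.grab_frame(n); cv2.imwrite(f"pics/{n}0.png",f)
    c=manip.get_calibration(n); print(n,c)
    R=np.array(c["R"]);print(-R.T@np.array(c["t"]))
s=manip.state();print(s); print(manip.grip_point_offset)
E
```

```text
scene {'K': array([[479.5857,   0.    , 249.6023],
       [  0.    , 479.5857, 190.0566],
       [  0.    ,   0.    ,   1.    ]]), 'distortion': array([-0.0371,  0.    ,  0.    ,  0.    ,  0.    ]), 'R': array([[ 0.0134,  0.9998,  0.0162],
       [ 0.792 , -0.0008, -0.6105],
       [-0.6103,  0.021 , -0.7919]]), 't': array([-0.0048, -0.3465,  1.8336])}
[ 1.3936 -0.0339  1.2406]
top {'K': array([[378.167 ,   0.    , 252.0911],
       [  0.    , 378.167 , 189.6513],
       [  0.    ,   0.    ,   1.    ]]), 'distortion': array([-0.0216,  0.    ,  0.    ,  0.    ,  0.    ]), 'R': array([[ 0.002 , -0.9997,  0.0228],
       [-0.9856, -0.0058, -0.1689],
       [ 0.169 , -0.0222, -0.9854]]), 't': array([-0.0178,  0.5694,  0.9523])}
[0.4004 0.0066 1.0349]
{'time': 0.1, 'joint_pos': array([-1.461 ,  0.0533,  1.6142, -0.    ,  1.476 , -0.119 ]), 'joint_vel': array([ 0.0012,  0.0002, -0.0031,  0.0008, -0.0011,  0.0004]), 'joint_efforts': array([  0.0001, -39.4904, -37.1362,  -0.0001,   0.0039,   0.    ]), 'tool_pos': array([ 0.1417, -0.6081,  0.2302]), 'tool_rot': array([-0.0009,  0.9935,  0.1142, -0.    ]), 'contact_force': array([ 0.8196, -0.5773,  0.3127]), 'ft_torque': array([-0.0173,  0.0362,  0.0622]), 'gripper_width': 0.9985629545198564}
0.0187
```

View pics/scene0.png

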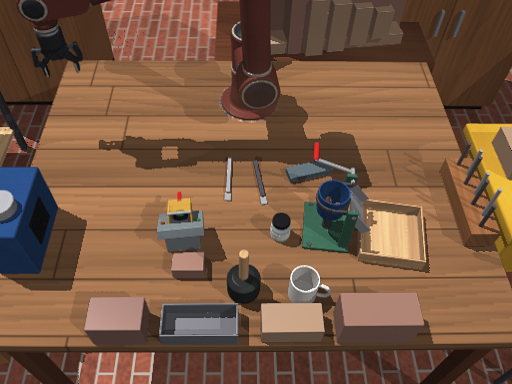

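View pics/top0.png

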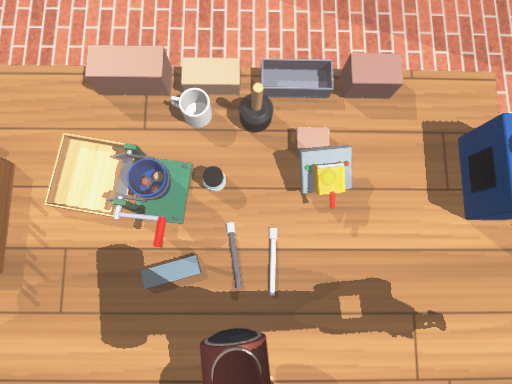

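Run:
```python
import cv2
def crop(n,u0,v0,u1,v1,k,o):
    f=cv2.imread(f"pics/{n}0.png")[v0:v1,u0:u1]
    f=cv2.resize(f,None,fx=k,fy=k,interpolation=cv2.INTER_CUBIC)
    st=10
    for u in range((u0+st-1)//st*st,u1,st):
        cv2.line(f,((u-u0)*k,0),((u-u0)*k,4),(255,255,255),1)
        if u%20==0: cv2.putText(f,str(u),((u-u0)*k-8,14),0,.35,(255,255,255),1)
    for v in range((v0+st-1)//st*st,v1,st):
        cv2.line(f,(0,(v-v0)*k),(4,(v-v0)*k),(255,255,255),1)
        if v%20==0: cv2.putText(f,str(v),(5,(v-v0)*k+4),0,.35,(255,255,255),1)
    cv2.imwrite(o,f)
crop("scene",145,180,220,255,8,"pics/c1.png")
crop("top",285,130,365,210,7,"pics/c2.png")
crop("scene",295,135,435,275,5,"pics/c3.png") if 0 else crop("scene",285,135,435,275,4,"pics/c3.png")
crop("top",40,125,200,255,4,"pics/c4.png")
```

```text
(no output)
```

View pics/c1.png

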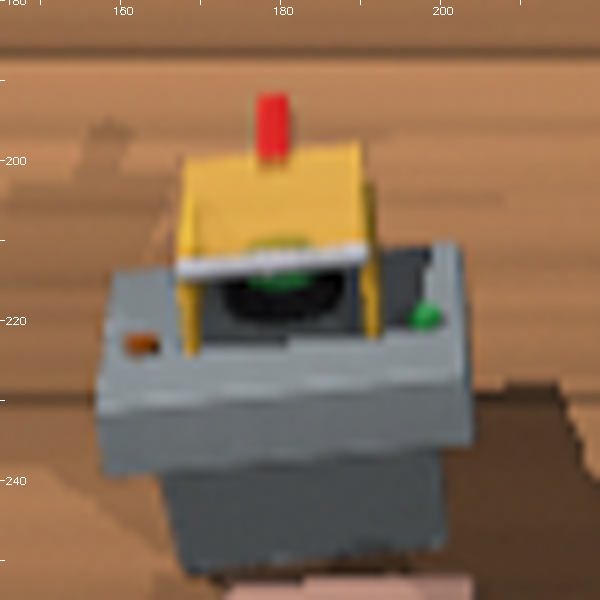

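View pics/c2.png

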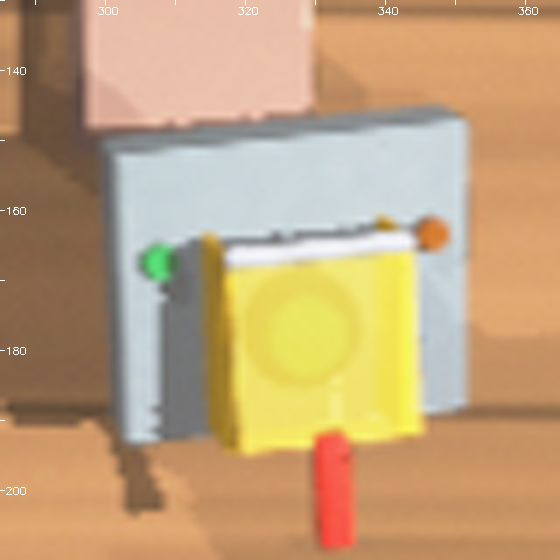

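View pics/c3.png

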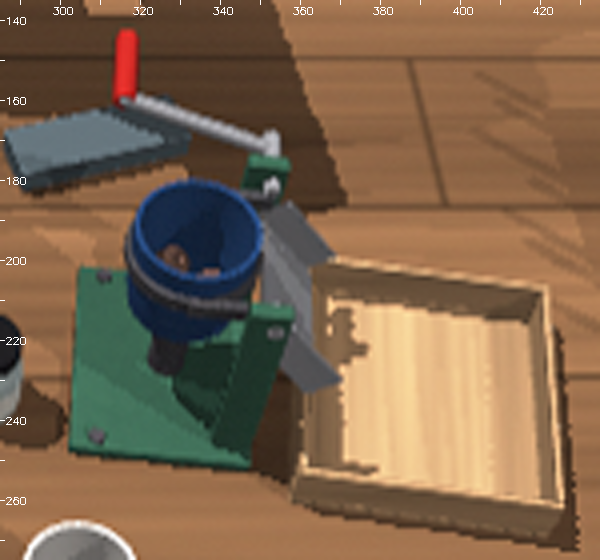

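View pics/c4.png

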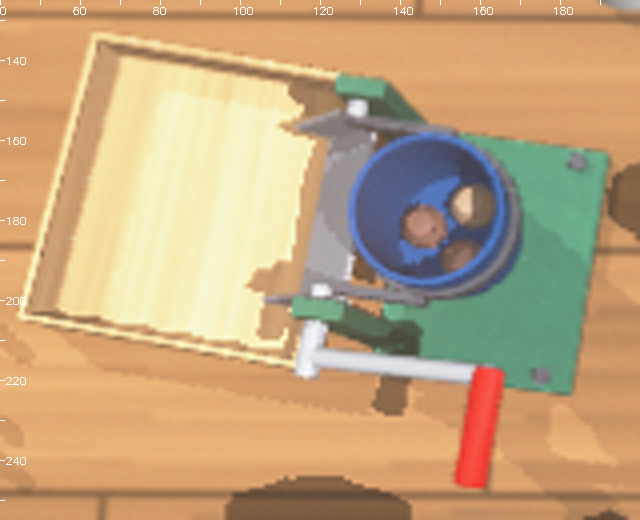

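```bash
cat > h.py <<'E'
from plant import manip
import cv2,numpy as np
from scipy.optimize import least_squares
from scipy.spatial.transform import Rotation as Ro
np.set_printoptions(precision=4,suppress=True)
C={n:manip.get_calibration(n) for n in("scene","top")}
def proj(n,P):
    c=C[n]; return cv2.projectPoints(np.array(P,float).reshape(-1,1,3),cv2.Rodrigues(np.array(c["R"]))[0],np.array(c["t"]),c["K"],np.array(c["distortion"]))[0].reshape(-1,2)
c30,s30=np.cos(np.pi/6),.5
S=np.array([c30,0,s30]);N=np.array([-s30,0,c30]);Y=np.array([0,1.,0])
B=np.array([0,0,.09]);H=B+.038*S+.033*N
def Rz(a): return Ro.from_euler('z',a).as_matrix()
E
cat > fit.py <<'E'
from h import *
T,Sc="top","scene"
def con(p):
    x,y,a,q,sl,su=p
    d=-np.cos(q)*S+np.sin(q)*N
    ob=[(T,H+.107*d,(332.9,208.1)),(T,H+.070*d,(332.4,192.1)),(T,H+.07*d+.033*Y,(319.3,194.6)),(T,H+.07*d-.033*Y,(345.3,191.9)),
    (T,H+.033*Y,(317.6,166.6)),(T,H-.033*Y,(344.3,164.3)),
    (T,B+sl*S+.065*Y,(302.9,193.3)),(T,B+su*S+.065*Y,(300.4,150.7)),(T,B+su*S-.065*Y,(351.4,146.9)),(T,B+sl*S-.065*Y,(351.7,188.3)),
    (Sc,H+.107*d,(179.1,191.9)),(Sc,H+.07*d,(179.25,200)),(Sc,H+.07*d-.033*Y,(168.1,199.75)),(Sc,H+.07*d+.033*Y,(190,197.9)),
    (Sc,H-.033*Y,(167.5,213.5)),(Sc,H+.033*Y,(190.9,211.75)),
    (Sc,B+su*S-.065*Y,(157.5,231.25)),(Sc,B+su*S+.065*Y,(203.75,227.25))]
    return np.concatenate([proj(n,Rz(a)@P+[x,y,0])[0]-z for n,P,z in ob])
r=least_squares(con,[.55,-.2,0,.1,-.05,.05],loss='soft_l1')
print("console",r.x,r.cost);print(con(r.x).reshape(-1,2))
def sta(p):
    x,y,a,xg,xl,hp=p
    yg,zg=-.12*np.sin(np.radians(70)),.165+.12*np.cos(np.radians(70))
    V=lambda *v:np.array(v)
    ob=[(T,V(xg+.0325,yg,zg),(161.75,217.5)),(T,V(xg-.0325,yg,zg),(158,246.25)),(T,V(.066,0,.183),(130.5,146.25)),(T,V(-.066,0,.183),(119.5,202)),
    (T,V(0,-.055,hp),(148.75,177)),(T,V(.085,xl,.01),(192,163.75)),(T,V(-.085,xl,.01),(183,223)),
    (Sc,V(xg-.0325,yg,zg),(316.75,143)),(Sc,V(xg+.0325,yg,zg),(316.25,160)),(Sc,V(-.066,0,.183),(352,176.25)),(Sc,V(.066,0,.183),(353,213)),
    (Sc,V(0,-.055,hp),(334.5,193)),(Sc,V(-.085,xl,.01),(306,202)),(Sc,V(.085,xl,.01),(302.5,247.5))]
    return np.concatenate([proj(n,Rz(a)@P+[x,y,0])[0]-z for n,P,z in ob])
r=least_squares(sta,[.55,.3,-.2,-.1,-.1,.19],loss='soft_l1')
print("stand",r.x,r.cost);print(sta(r.x).reshape(-1,2))
E
python3 fit.py
```

```text
console [ 0.6007 -0.2066  0.121   0.1256 -0.0425  0.0724] 12.501675810110086
[[-0.5321 -1.4191]
 [-0.7949  0.3644]
 [-0.721  -0.6296]
 [-0.7198 -0.9364]
 [-0.7447 -0.2647]
 [-0.9887 -0.9222]
 [-0.2339  0.3326]
 [ 0.2018  0.1141]
 [ 0.2934 -1.676 ]
 [-0.0177 -0.3203]
 [-0.4996  0.2158]
 [-0.6247 -1.6748]
 [-0.7921 -0.3213]
 [-0.0985 -0.6744]
 [-0.6476 -1.4428]
 [-0.4405 -2.0459]
 [-1.3095 -1.9902]
 [-0.4167 -2.8202]]
stand [ 0.5856  0.2822 -0.1423 -0.1214 -0.1199  0.1688] 17.074930638001334
[[ 1.0901 -0.969 ]
 [-0.6511 -0.0397]
 [-1.2011 -1.6737]
 [-1.806  -1.7419]
 [-0.037  -0.2124]
 [-0.3069 -1.6556]
 [-2.0579 -0.3207]
 [-0.8433 -0.8154]
 [-1.3321 -1.5021]
 [ 0.7173 -2.2956]
 [-0.1769 -1.8404]
 [-2.1994 -0.1279]
 [-0.9615 -2.2533]
 [-0.8048 -2.4094]]
```

```bash
sed -i 's/\[0\]-z for/[0]-np.array(z)+.44 for/' fit.py
cat >> fit.py <<'E'
def full(p): # common image offsets per camera
    ot,os=p[12:14],p[14:16]
    a=con(p[:6]).reshape(-1,2);b=sta(p[6:12]).reshape(-1,2)
    a[:10]+=ot;a[10:]+=os;b[:7]+=ot;b[7:]+=os
    return np.r_[a.ravel(),b.ravel(),p[12:]*1.0]
r=least_squares(full,[.6,-.2,.12,.12,-.05,.05,.58,.28,-.14,-.12,-.12,.17,0,0,0,0],loss='soft_l1')
print(r.x,r.cost)
E
python3 fit.py|grep -E "console|stand|^\[[^\[]|^ [^\[]"
```

```text
console [ 0.6018 -0.2063  0.1177  0.1484 -0.0424  0.0721] 7.151693986535274
stand [ 0.5861  0.2822 -0.1425 -0.1215 -0.1199  0.1718] 11.371568927386228
[ 0.6033 -0.2061  0.1112  0.1935 -0.0412  0.0719  0.5869  0.282  -0.1421
 -0.1216 -0.1197  0.1769  0.1572  1.0018  0.1942  0.9515] 10.327149045863221
```

```bash
cat >> h.py <<'E'
CX,CY,CA=.6025,-.2062,.115
SX,SY,SA,XG=.5865,.2821,-.142,-.1215
def cw(P): return Rz(CA)@np.array(P)+[CX,CY,0]
def sw(P): return Rz(SA)@np.array(P)+[SX,SY,0]
G=manip.grip_point_offset
def Rt(yaw,tilt=0): # tool down, x along yaw dir; tilt: tool z leans to +x of yaw frame
    return Rz(yaw)@Ro.from_euler('y',-tilt).as_matrix()@np.diag([1,-1,-1.])
def q2R(q): return Ro.from_quat(np.r_[q[1:],q[0]]).as_matrix()
def rows(p0,R0,p1,R1,n):
    rv=Ro.from_matrix(R0.T@R1).as_rotvec()
    out=[];p=p0;R=R0
    for k in range(1,n+1):
        Rn=R0@Ro.from_rotvec(rv*k/n).as_matrix();pn=p0+(p1-p0)*k/n
        out.append(np.r_[R.T@(pn-p),np.degrees(rv/n)]);p,R=pn,Rn
    return out
def show(rs):
    for i,r in enumerate(rs): print(i,[round(float(v),4) for v in r[:3]]+[round(float(v),2) for v in r[3:]])
def tab(q,r=.095): return cw(H+r*(-np.cos(q)*S+np.sin(q)*N))
def cur():
    s=manip.state(); return np.array(s["tool_pos"]),q2R(s["tool_rot"]),s
E
python3 - <<'E'
from h import *
p,R,s=cur()
g=tab(.165,.098);print("grip",g, Rt(CA)@[0,0,1])
tg=g-Rt(CA)@[0,0,-G]  # tcp = grip + G*z
print("tcp target",tg)
show(rows(p,R,tg+[0,0,.07],Rt(CA),12))
E
```

```text
grip [ 0.5276 -0.2148  0.1032] [ 0.  0. -1.]
tcp target [ 0.5276 -0.2148  0.0845]
0 [0.0388, -0.0246, 0.0064, -0.01, -0.0, 0.54]
1 [0.0385, -0.025, 0.0064, -0.01, -0.0, 0.54]
2 [0.0383, -0.0253, 0.0064, -0.01, -0.0, 0.54]
3 [0.038, -0.0257, 0.0063, -0.01, -0.0, 0.54]
4 [0.0378, -0.0261, 0.0063, -0.01, -0.0, 0.54]
5 [0.0375, -0.0264, 0.0063, -0.01, -0.0, 0.54]
6 [0.0373, -0.0268, 0.0063, -0.01, -0.0, 0.54]
7 [0.037, -0.0271, 0.0063, -0.01, -0.0, 0.54]
8 [0.0368, -0.0275, 0.0063, -0.01, -0.0, 0.54]
9 [0.0365, -0.0278, 0.0063, -0.01, -0.0, 0.54]
10 [0.0363, -0.0282, 0.0063, -0.01, -0.0, 0.54]
11 [0.036, -0.0285, 0.0063, -0.01, -0.0, 0.54]
```

Emit:
{"name": "send_rows", "arguments": {"steps": [[0.039, -0.025, 0.006, 0, 0, 0.5], [0.039, -0.025, 0.006, 0, 0, 0.5], [0.038, -0.026, 0.006, 0, 0, 0.5], [0.038, -0.026, 0.006, 0, 0, 0.5], [0.038, -0.026, 0.006, 0, 0, 0.5], [0.037, -0.026, 0.006, 0, 0, 0.5], [0.037, -0.027, 0.006, 0, 0, 0.6], [0.037, -0.027, 0.006, 0, 0, 0.6]], "grip": 0.6}}

```text
time: 1.1
tool_pos: [0.3986, -0.3436, 0.1827]
tool_rot: [-0.0, 0.997, 0.077, -0.0]
contact_force: [-0.2, 0.7, -0.2]
gripper_width: 0.601
```

Run:
```python
from h import *
p,R,s=cur();print(p,s["joint_pos"])
tg=tab(.165,.098)-[0,0,G]
show(rows(p,R,tg+[0,0,.055],Rt(CA),5))
```

```text
[ 0.3986 -0.3436  0.1827] [-0.8529 -0.1502  1.8908  0.      1.4015  0.5628]
0 [0.0295, -0.0215, 0.0086, -0.01, 0.0, 0.46]
1 [0.0293, -0.0217, 0.0086, -0.01, 0.0, 0.46]
2 [0.0291, -0.0219, 0.0086, -0.01, 0.0, 0.46]
3 [0.029, -0.0222, 0.0086, -0.01, 0.0, 0.46]
4 [0.0288, -0.0224, 0.0086, -0.01, 0.0, 0.46]
```

Emit:
{"name": "send_rows", "arguments": {"steps": [[0.029, -0.021, 0.0085, 0, 0, 0.5], [0.029, -0.022, 0.0085, 0, 0, 0.5], [0.029, -0.022, 0.0085, 0, 0, 0.5], [0.029, -0.022, 0.0085, 0, 0, 0.5], [0.029, -0.022, 0.0085, 0, 0, 0.4], [0, 0, 0, 0, 0, 0]]}}

```text
time: 1.85
tool_pos: [0.5268, -0.2152, 0.1393]
tool_rot: [-0.001, 0.998, 0.058, -0.001]
contact_force: [-0.4, -0.6, 0.9]
gripper_width: 0.6
```

```bash
cat > look.py <<'E'
import sys
from h import *
def look(n,u0,v0,u1,v1,k,o,marks=()):
    f=manip.grab_frame(n)[v0:v1,u0:u1]
    f=cv2.resize(f,None,fx=k,fy=k,interpolation=cv2.INTER_CUBIC)
    for m in marks:
        a=proj(n,m)[0]; cv2.drawMarker(f,(int((a[0]-u0+.5)*k),int((a[1]-v0+.5)*k)),(255,0,255),0,10,1)
    return f
E
python3 - <<'E'
from look import *
p,R,s=cur();print(p,R,s["joint_pos"])
tg=tab(.165,.098)-[0,0,G];print("err",R.T@(tg-p))
m=[p,tab(.165,.098),tab(.165,.107),tab(.165,.07),cw(H)]
a=look("scene",140,160,220,235,5,"",m);b=look("top",295,140,375,215,5,"",m)
cv2.imwrite("pics/a1.png",np.hstack([a,b]))
E
```

```text
[ 0.5268 -0.2152  0.1393] [[ 0.9932  0.1166 -0.0023]
 [ 0.1166 -0.9932  0.0015]
 [-0.0021 -0.0017 -1.    ]] [-0.5187 -0.0034  1.8277  0.0002  1.32    0.9352]
err [ 0.001  -0.0002  0.0548]
```

View pics/a1.png

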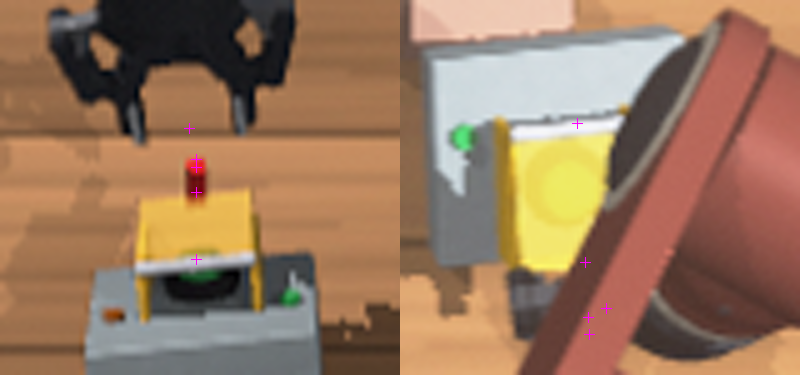

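Emit:
{"name": "send_rows", "arguments": {"steps": [[0.001, 0, 0.018, 0, 0, 0], [0, 0, 0.018, 0, 0, 0], [0, 0, 0.018, 0, 0, 0], [0, 0, 0.001, 0, 0, 0]]}}

```text
time: 2.45
tool_pos: [0.5257, -0.2163, 0.0828]
tool_rot: [-0.001, 0.998, 0.057, -0.002]
contact_force: [0.3, 0.4, -0.6]
gripper_width: 0.6
```

Emit:
{"name": "send_rows", "arguments": {"steps": [[0, 0, 0, 0, 0, 0], [0, 0, 0, 0, 0, 0], [0, 0, 0, 0, 0, 0], [0, 0, 0, 0, 0, 0], [0, 0, 0, 0, 0, 0]], "grip": 0}}

```text
time: 3.08
tool_pos: [0.5282, -0.2162, 0.0864]
tool_rot: [-0.001, 0.998, 0.057, 0.001]
contact_force: [0.7, 6.1, 1.4]
gripper_width: 0.126
```

Run:
```python
from look import *
p,R,s=cur();print(p,s["contact_force"],s["gripper_width"])
m=[p,tab(.165,.107),tab(.165,.07),cw(H)]
a=look("scene",140,160,220,235,6,"",m)
cv2.imwrite("pics/a2.png",a)
```

```text
[ 0.5282 -0.2162  0.0864] [0.7085 6.1421 1.4099] 0.12619121672889808
```

View pics/a2.png

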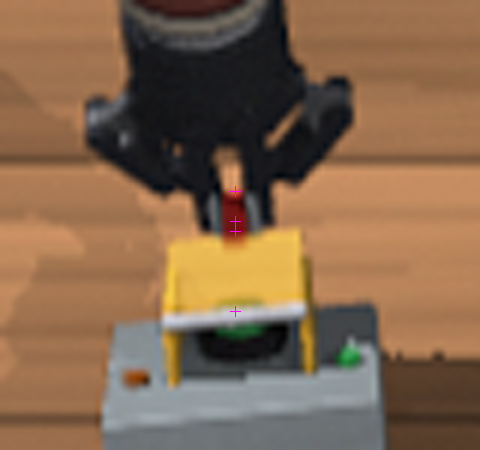

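Run:
```python
from h import *
p,R,s=cur()
g=Rz(CA).T@(p-G*R[:,2]-[CX,CY,0]);v=g-H;print(v, np.hypot(v@S,v@N),np.arctan2(v@N,-v@S))
qs=np.linspace(.17,1.93,17);P=[tab(q,.098) for q in qs]
Rr=Rt(CA)
for i in range(16): print(i,np.round(Rr.T@(P[i+1]-P[i]),4).tolist())
```

```text
[-0.0914 -0.0014 -0.0324] 0.0970294157409567 0.18265113520957074
0 [-0.0032, 0.0, -0.0103]
1 [-0.002, -0.0, -0.0106]
2 [-0.0008, -0.0, -0.0107]
3 [0.0003, 0.0, -0.0108]
4 [0.0015, -0.0, -0.0107]
5 [0.0027, -0.0, -0.0104]
6 [0.0038, 0.0, -0.0101]
7 [0.0049, 0.0, -0.0096]
8 [0.0059, -0.0, -0.009]
9 [0.0069, 0.0, -0.0083]
10 [0.0077, -0.0, -0.0075]
11 [0.0085, -0.0, -0.0066]
12 [0.0092, 0.0, -0.0056]
13 [0.0098, -0.0, -0.0046]
14 [0.0102, -0.0, -0.0035]
15 [0.0105, 0.0, -0.0023]
```

Emit:
{"name": "send_rows", "arguments": {"steps": [[-0.0032, 0, -0.0103, 0, 0, 0], [-0.002, -0.001, -0.0106, 0, 0, 0], [-0.0008, 0, -0.0107, 0, 0, 0], [0.0003, 0, -0.0108, 0, 0, 0], [0.0015, 0, -0.0107, 0, 0, 0], [0.0027, 0, -0.0104, 0, 0, 0], [0.0038, 0, -0.0101, 0, 0, 0], [0.0049, 0, -0.0096, 0, 0, 0]]}}

```text
time: 4.12
tool_pos: [0.5343, -0.2152, 0.1686]
tool_rot: [-0.0, 0.998, 0.057, -0.001]
contact_force: [4.5, -0.5, -10.3]
gripper_width: 0.119
```

Run:
```python
from h import *
p,R,s=cur();print(s["gripper_width"],s["contact_force"])
g=Rz(CA).T@(p-G*R[:,2]-[CX,CY,0]);v=g-H;print(v, np.hypot(v@S,v@N),np.arctan2(v@N,-v@S))
```

```text
0.1189488985871267 [  4.4708  -0.4811 -10.3462]
[-0.0852 -0.0011  0.0498] 0.09866930038482569 1.0521710205043937
```

Emit:
{"name": "send_rows", "arguments": {"steps": [[0.006, 0, -0.0085, 0, 0, 0], [0.007, 0, -0.008, 0, 0, 0], [0.0078, 0, -0.0073, 0, 0, 0], [0.0085, 0, -0.0065, 0, 0, 0], [0.0092, 0, -0.0055, 0, 0, 0], [0.0098, 0, -0.0045, 0, 0, 0], [0.0102, 0, -0.0035, 0, 0, 0], [0.0105, 0, -0.002, 0, 0, 0]]}}

```text
time: 5.12
tool_pos: [0.6039, -0.2072, 0.2151]
tool_rot: [-0.0, 0.998, 0.057, 0.0]
contact_force: [-3.3, -2.5, -7.6]
gripper_width: 0.113
```

Run:
```python
from look import *
p,R,s=cur();print(s["gripper_width"],s["contact_force"])
g=Rz(CA).T@(p-G*R[:,2]-[CX,CY,0]);v=g-H;print(v, np.hypot(v@S,v@N),np.arctan2(v@N,-v@S))
cv2.imwrite("pics/a3.png",look("scene",140,140,240,240,6,"",[cw(H),tab(1.9,.107),tab(1.9,.07)]))
```

```text
0.11265780569853034 [-3.2722 -2.489  -7.5657]
[-0.0151 -0.0012  0.0962] 0.09738726317014355 1.9383931677536996
```

View pics/a3.png

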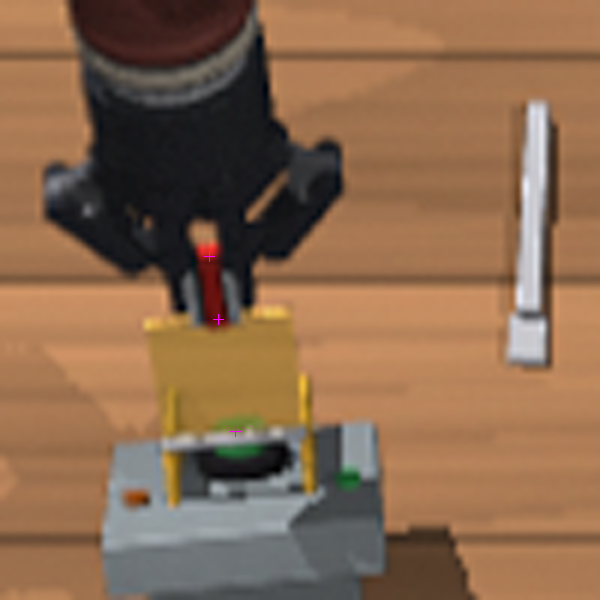

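Emit:
{"name": "send_rows", "arguments": {"steps": [[0.003, 0, 0, 0, 0, 0], [0.003, 0, 0, 0, 0, 0], [0, 0, 0, 0, 0, 0]]}}

```text
time: 5.55
tool_pos: [0.6101, -0.2067, 0.2158]
tool_rot: [0.0, 0.998, 0.057, 0.001]
contact_force: [-1.4, 0.3, -1.7]
gripper_width: 0.107
```

Emit:
{"name": "send_rows", "arguments": {"steps": [[0.003, 0, 0.0005, 0, 0, 0], [0.003, 0, 0.0005, 0, 0, 0], [0, 0, 0, 0, 0, 0]]}}

```text
time: 5.92
tool_pos: [0.6151, -0.206, 0.2162]
tool_rot: [0.0, 0.998, 0.057, 0.0]
contact_force: [-7.9, 2.5, 5.3]
gripper_width: 0.104
```

Run:
```python
from look import *
p,R,s=cur();print(s["gripper_width"],s["contact_force"])
g=Rz(CA).T@(p-G*R[:,2]-[CX,CY,0]);v=g-H;print(v, np.hypot(v@S,v@N),np.arctan2(v@N,-v@S))
cv2.imwrite("pics/a4.png",look("scene",140,140,240,240,6,"",[cw(H),tab(1.9,.107),tab(1.9,.07)]))
```

```text
0.10400634400779453 [-7.9191  2.4578  5.2567]
[-0.0039 -0.0013  0.0973] 0.09740421334397244 2.054760509349686
```

View pics/a4.png

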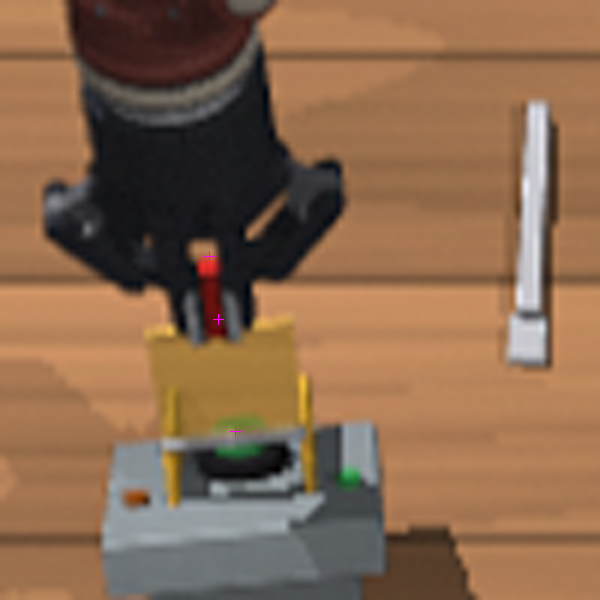

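Emit:
{"name": "send_rows", "arguments": {"steps": [[0, 0, 0, 0, 0, 0], [0, 0, 0, 0, 0, 0], [0, 0, 0, 0, 0, 0], [0, 0, -0.02, 0, 0, 0], [0, 0, -0.025, 0, 0, 0], [0, 0, -0.025, 0, 0, 0], [-0.02, 0, -0.01, 0, 0, 0]], "grip": 0.6}}

```text
time: 6.85
tool_pos: [0.5966, -0.2087, 0.298]
tool_rot: [0.001, 0.998, 0.057, 0.002]
contact_force: [0.4, 0.1, -0.5]
gripper_width: 0.599
```

Run:
```python
from look import *
p,R,s=cur();print(p,s["gripper_width"],s["contact_force"])
m=[cw(H),tab(1.9,.107),tab(1.9,.07)]
a=look("scene",140,140,240,240,4,"",m);b=look("top",280,120,380,220,4,"",m)
cv2.imwrite("pics/a5.png",np.hstack([a,b]))
top=cw(B+.022*N)
show(rows(p,R,top-Rt(CA,np.radians(35))@[0,0,.05],Rt(CA,np.radians(35)),8))
```

```text
[ 0.5966 -0.2087  0.298 ] 0.5994332393024377 [ 0.4374  0.0685 -0.4669]
0 [-0.0043, -0.0003, 0.0185, 0.02, 4.34, 0.0]
1 [-0.0057, -0.0003, 0.0181, 0.02, 4.34, 0.0]
2 [-0.007, -0.0003, 0.0176, 0.02, 4.34, 0.0]
3 [-0.0083, -0.0003, 0.017, 0.02, 4.34, 0.0]
4 [-0.0096, -0.0002, 0.0164, 0.02, 4.34, 0.0]
5 [-0.0108, -0.0002, 0.0156, 0.02, 4.34, 0.0]
6 [-0.012, -0.0002, 0.0147, 0.02, 4.34, 0.0]
7 [-0.013, -0.0002, 0.0138, 0.02, 4.34, 0.0]
```

View pics/a5.png

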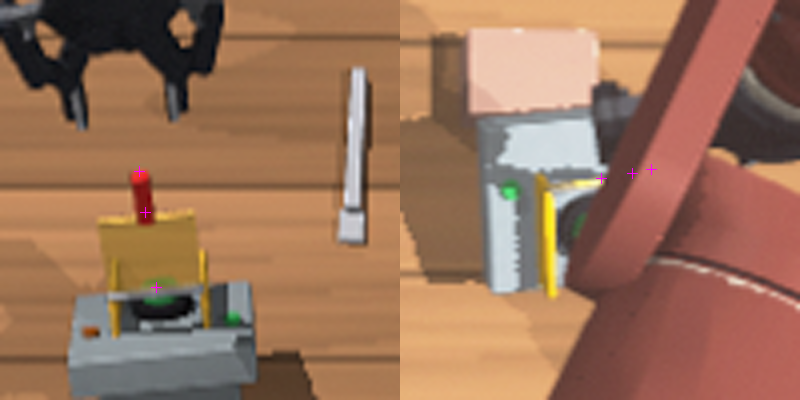

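Run:
```python
from look import *
print(proj("top",cw(B+.022*N)),proj("top",cw(B+.010*N)),cw(B+.022*N))
p,R,s=cur()
z=Rt(CA,np.radians(35))
tg=cw(B+.022*N)-z@[0,0,.12]
show(rows(p,R,tg,z,6));print(tg)
```

```text
[[329.0031 177.3713]] [[327.7463 175.8926]] [ 0.5916 -0.2075  0.1091]
0 [-0.0122, -0.0004, 0.015, 0.04, 5.79, -0.01]
1 [-0.0136, -0.0003, 0.0137, 0.04, 5.79, -0.01]
2 [-0.0149, -0.0003, 0.0123, 0.04, 5.79, -0.01]
3 [-0.0161, -0.0003, 0.0107, 0.04, 5.79, -0.01]
4 [-0.0171, -0.0003, 0.009, 0.04, 5.79, -0.01]
5 [-0.0179, -0.0003, 0.0073, 0.04, 5.79, -0.01]
[ 0.5232 -0.2154  0.2074]
```

Emit:
{"name": "send_rows", "arguments": {"steps": [[-0.018, 0, 0.012, 0, 5.8, 0], [-0.014, 0, 0.014, 0, 5.8, 0], [-0.014, 0, 0.013, 0, 5.8, 0], [-0.015, -0.001, 0.011, 0, 5.8, 0], [-0.016, -0.001, 0.009, 0, 5.8, 0], [-0.016, -0.001, 0.008, 0, 5.8, 0], [0, 0, 0, 0, 0, 0]], "grip": 0}}

```text
time: 7.82
tool_pos: [0.5192, -0.213, 0.2032]
tool_rot: [-0.019, 0.953, 0.053, 0.297]
contact_force: [0.6, -0.7, 0.3]
gripper_width: 0.001
```

Run:
```python
from look import *
p,R,s=cur();print(p,s["gripper_width"],R[:,2])
t=cw(B+.022*N)+[.002,.002,0]
print("to go",R.T@(t-p))
m=[cw(H),tab(1.9,.107),tab(1.9,.07),p,t]
a=look("scene",140,140,240,240,4,"",m);b=look("top",280,120,380,220,4,"",m)
cv2.imwrite("pics/a6.png",np.hstack([a,b]))
```

```text
[ 0.5192 -0.213   0.2032] 0.0014393454328784396 [ 0.5635  0.0665 -0.8234]
to go [0.0081 0.0012 0.1199]
```

View pics/a6.png

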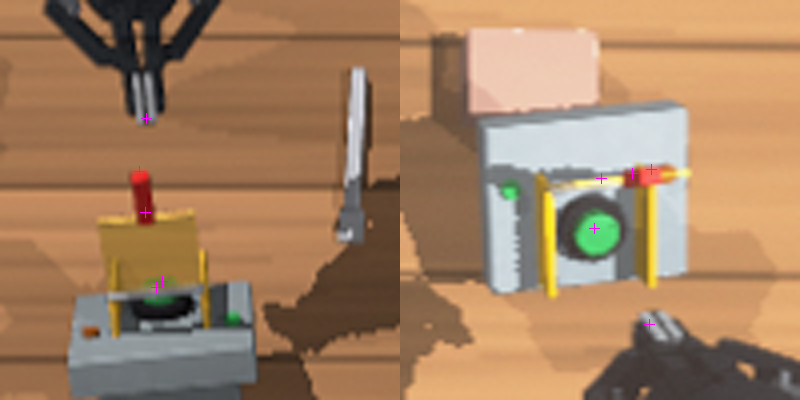

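Emit:
{"name": "send_rows", "arguments": {"steps": [[0.0065, 0.003, 0.02, 0, 0, 0], [0, 0, 0.025, 0, 0, 0], [0, 0, 0.025, 0, 0, 0], [0, 0, 0.025, 0, 0, 0], [0, 0, 0.016, 0, 0, 0], [0, 0, 0, 0, 0, 0]]}}

```text
time: 8.68
tool_pos: [0.5918, -0.2087, 0.1198]
tool_rot: [-0.017, 0.953, 0.055, 0.298]
contact_force: [0.4, 0.3, 0.8]
gripper_width: -0.001
```

Emit:
{"name": "send_rows", "arguments": {"steps": [[-0.005, 0, 0.003, 0, 0, 0], [0, 0, 0.003, 0, 0, 0], [0, 0, 0.003, 0, 0, 0], [0, 0, 0.003, 0, 0, 0], [0, 0, 0.002, 0, 0, 0], [0, 0, 0, 0, 0, 0]]}}

```text
time: 9.43
tool_pos: [0.5939, -0.2087, 0.105]
tool_rot: [-0.017, 0.953, 0.054, 0.299]
contact_force: [-3.5, -1.1, 2.4]
gripper_width: -0.003
```

Run:
```python
from look import *
p,R,s=cur();print(p,s["contact_force"]);t=cw(B+.022*N)
print("to go",R.T@(t-p))
m=[p,t]
a=look("scene",140,140,240,240,4,"",m);b=look("top",280,120,380,220,4,"",m)
cv2.imwrite("pics/a7.png",np.hstack([a,b]))
```

```text
[ 0.5939 -0.2087  0.105 ] [-3.534  -1.0792  2.3842]
to go [ 0.0005 -0.0015 -0.0046]
```

View pics/a7.png

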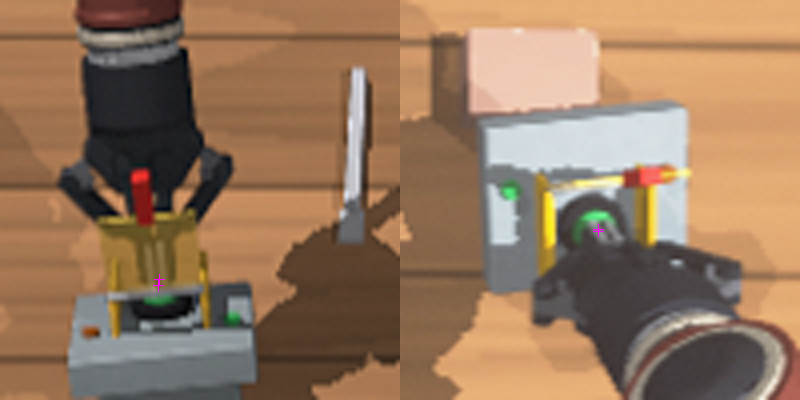

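Emit:
{"name": "send_rows", "arguments": {"steps": [[0, 0, 0.002, 0, 0, 0], [0, 0, 0.002, 0, 0, 0], [0, 0, 0, 0, 0, 0]]}}

```text
time: 9.9
tool_pos: [0.595, -0.2088, 0.1035]
tool_rot: [-0.017, 0.953, 0.056, 0.297]
contact_force: [-32.0, 0.7, 25.1]
gripper_width: -0.003
```

Emit:
{"name": "send_rows", "arguments": {"steps": [[0, 0, -0.004, 0, 0, 0], [0, 0, -0.02, 0, 0, 0], [0, 0, -0.03, 0, 0, 0], [0, 0, -0.035, 0, 0, 0], [0, 0, -0.035, 0, 0, 0], [0, 0, -0.02, 0, 0, 0]]}}

```text
time: 10.65
tool_pos: [0.5144, -0.2176, 0.2216]
tool_rot: [-0.016, 0.952, 0.054, 0.3]
contact_force: [-0.5, 0.7, -0.5]
gripper_width: -0.002
```

```bash
cat >> h.py <<'E'
def lev(th,xg=XG): return sw([xg,-.12*np.sin(np.radians(70)-th),.165+.12*np.cos(np.radians(70)-th)])
E
python3 - <<'E'
from look import *
p,R,s=cur();print(p,s["contact_force"])
t=lev(0)-[0,0,G];print(lev(0),t)
show(rows(p,R,t+[0,0,.08],Rt(SA),12))
m=[lev(0),lev(0,XG+.0325),lev(0,XG-.0325)]
a=look("scene",140,140,240,240,4,"",m);b=look("top",280,120,380,220,4,"",m)
cv2.imwrite("pics/a8.png",np.hstack([a,b]))
a=look("scene",290,130,390,230,4,"",m);b=look("top",110,150,210,250,4,"",m)
cv2.imwrite("pics/a9.png",np.hstack([a,b]))
E
```

```text
[ 0.5144 -0.2176  0.2216] [-0.4892  0.7112 -0.549 ]
[0.4503 0.1877 0.206 ] [0.4503 0.1877 0.1873]
0 [0.001, -0.0342, -0.004, -0.37, -2.89, 1.18]
1 [0.0001, -0.0341, -0.0043, -0.37, -2.89, 1.18]
2 [-0.0009, -0.0341, -0.0045, -0.37, -2.89, 1.18]
3 [-0.0018, -0.034, -0.0046, -0.37, -2.89, 1.18]
4 [-0.0027, -0.034, -0.0047, -0.37, -2.89, 1.18]
5 [-0.0037, -0.0339, -0.0048, -0.37, -2.89, 1.18]
6 [-0.0046, -0.0338, -0.0048, -0.37, -2.89, 1.18]
7 [-0.0055, -0.0336, -0.0047, -0.37, -2.89, 1.18]
8 [-0.0065, -0.0335, -0.0046, -0.37, -2.89, 1.18]
9 [-0.0074, -0.0333, -0.0045, -0.37, -2.89, 1.18]
10 [-0.0083, -0.0331, -0.0043, -0.37, -2.89, 1.18]
11 [-0.0092, -0.0329, -0.0041, -0.37, -2.89, 1.18]
```

View pics/a8.png

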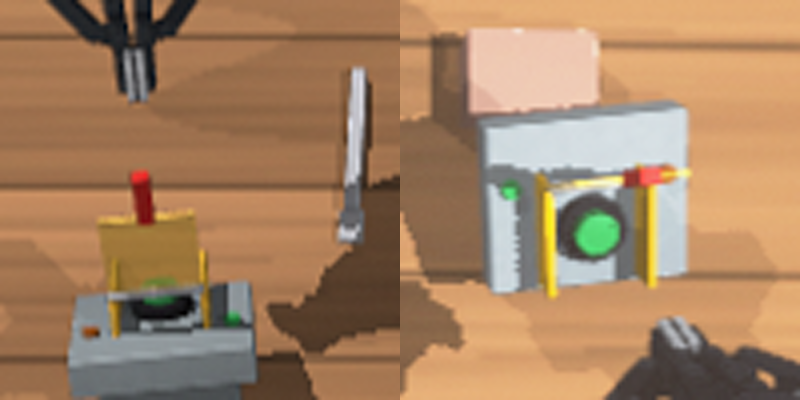

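View pics/a9.png

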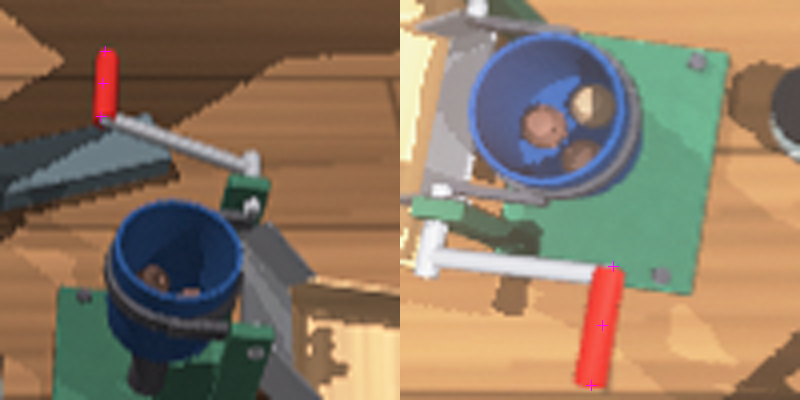

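Emit:
{"name": "send_rows", "arguments": {"steps": [[0.001, -0.034, -0.004, -0.4, -2.9, 1.2], [0, -0.034, -0.004, -0.4, -2.9, 1.2], [-0.001, -0.034, -0.0045, -0.4, -2.9, 1.2], [-0.002, -0.034, -0.0045, -0.4, -2.9, 1.2], [-0.003, -0.034, -0.0045, -0.4, -2.9, 1.2], [-0.004, -0.034, -0.005, -0.4, -2.9, 1.2], [-0.005, -0.034, -0.005, -0.4, -2.9, 1.2], [-0.006, -0.034, -0.005, -0.4, -2.9, 1.2]], "grip": 0.6}}

```text
time: 11.85
tool_pos: [0.47, 0.0549, 0.2481]
tool_rot: [-0.004, 0.995, -0.031, 0.098]
contact_force: [-0.0, 0.2, -0.9]
gripper_width: 0.601
```

Run:
```python
from look import *
p,R,s=cur();print(p,s["gripper_width"])
t=lev(0,XG-.004)-[0,0,G]
show(rows(p,R,t+[0,0,.06],Rt(SA),5))
```

```text
[0.47   0.0549 0.2481] 0.601083425897934
0 [-0.0063, -0.0263, -0.0007, -0.26, -2.24, 0.91]
1 [-0.0068, -0.0262, -0.0006, -0.26, -2.24, 0.91]
2 [-0.0072, -0.0261, -0.0004, -0.26, -2.24, 0.91]
3 [-0.0076, -0.026, -0.0002, -0.26, -2.24, 0.91]
4 [-0.0081, -0.0259, -0.0001, -0.26, -2.24, 0.91]
```

Emit:
{"name": "send_rows", "arguments": {"steps": [[-0.006, -0.026, -0.001, -0.3, -2.2, 0.9], [-0.007, -0.026, -0.001, -0.3, -2.2, 0.9], [-0.007, -0.026, 0, -0.3, -2.2, 0.9], [-0.008, -0.026, 0, -0.2, -2.3, 0.9], [-0.008, -0.026, 0, -0.2, -2.3, 0.9], [0, 0, 0, 0, 0, 0]]}}

```text
time: 12.6
tool_pos: [0.4464, 0.1874, 0.2467]
tool_rot: [0.001, 0.998, -0.069, 0.0]
contact_force: [0.2, -0.0, -0.2]
gripper_width: 0.604
```

Run:
```python
from look import *
p,R,s=cur();print(p,s["joint_pos"],Ro.from_matrix(R.T@Rt(SA)).as_rotvec(True))
t=lev(0,XG-.004)-[0,0,G]
print("to go",R.T@(t-p))
m=[lev(0),p]
a=look("scene",270,110,370,210,4,"",m);b=look("top",110,150,210,250,4,"",m)
cv2.imwrite("pics/b1.png",np.hstack([a,b]))
```

```text
[0.4464 0.1874 0.2467] [ 0.2443 -0.3035  1.9122 -0.0012  1.5326  1.9534] [ 0.0589 -0.0439  0.2145]
to go [-0.0003 -0.0009  0.0594]
```

View pics/b1.png

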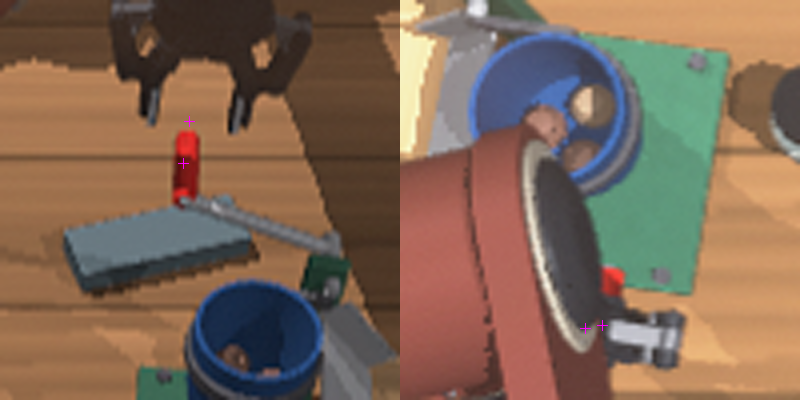

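Emit:
{"name": "send_rows", "arguments": {"steps": [[0, -0.001, 0.02, 0, 0, 0], [0, 0, 0.02, 0, 0, 0], [0, 0, 0.019, 0, 0, 0], [0, 0, 0, 0, 0, 0]]}}

```text
time: 13.2
tool_pos: [0.4457, 0.1863, 0.1867]
tool_rot: [0.001, 0.997, -0.071, -0.0]
contact_force: [0.4, 0.1, 0.1]
gripper_width: 0.601
```

Emit:
{"name": "send_rows", "arguments": {"steps": [[0, 0, 0, 0, 0, 0], [0, 0, 0, 0, 0, 0], [0, 0, 0, 0, 0, 0], [0, 0, 0, 0, 0, 0], [0, 0, 0, 0, 0, 0]], "grip": 0}}

```text
time: 13.82
tool_pos: [0.4481, 0.1888, 0.1911]
tool_rot: [-0.002, 0.998, -0.07, 0.003]
contact_force: [2.4, 6.5, -0.8]
gripper_width: 0.19
```

Run:
```python
from look import *
p,R,s=cur();print(p,s["contact_force"],s["gripper_width"])
g=Rz(SA).T@(p-G*R[:,2]-[SX,SY,0])-[0,0,.165];print(g,np.hypot(g[1],g[2]),np.degrees(np.arctan2(g[1],g[2])))
th=np.linspace(0,2.47,25);P=[lev(t) for t in th]
for i in range(24): print(i,np.round(Rt(SA).T@(P[i+1]-P[i]),4).tolist())
```

```text
[0.4481 0.1888 0.1911] [ 2.3699  6.5001 -0.7973] 0.1902334799396533
[-0.1239 -0.1121  0.0448] 0.12071026403239862 -68.19443594727676
0 [0.0, -0.0048, -0.0114]
1 [-0.0, -0.006, -0.0108]
2 [-0.0, -0.007, -0.0101]
3 [0.0, -0.008, -0.0094]
4 [-0.0, -0.009, -0.0085]
5 [-0.0, -0.0098, -0.0075]
6 [0.0, -0.0105, -0.0065]
7 [0.0, -0.0111, -0.0054]
8 [-0.0, -0.0116, -0.0042]
9 [-0.0, -0.012, -0.003]
10 [0.0, -0.0122, -0.0017]
11 [0.0, -0.0123, -0.0005]
12 [-0.0, -0.0123, 0.0008]
13 [0.0, -0.0122, 0.0021]
14 [-0.0, -0.0119, 0.0033]
15 [-0.0, -0.0115, 0.0045]
16 [0.0, -0.011, 0.0057]
17 [0.0, -0.0103, 0.0068]
18 [0.0, -0.0096, 0.0078]
19 [-0.0, -0.0087, 0.0087]
20 [0.0, -0.0078, 0.0096]
21 [-0.0, -0.0068, 0.0103]
22 [-0.0, -0.0057, 0.011]
23 [0.0, -0.0045, 0.0115]
```

Emit:
{"name": "send_rows", "arguments": {"steps": [[0, -0.005, -0.0114, 0, 0, 0], [0, -0.006, -0.0108, 0, 0, 0], [0, -0.007, -0.0101, 0, 0, 0], [0, -0.008, -0.0094, 0, 0, 0], [0, -0.009, -0.0085, 0, 0, 0], [0, -0.0098, -0.0075, 0, 0, 0], [0, -0.0105, -0.0065, 0, 0, 0], [0, -0.0111, -0.0054, 0, 0, 0]]}}

```text
time: 14.82
tool_pos: [0.4556, 0.2475, 0.2635]
tool_rot: [0.007, 0.997, -0.072, 0.001]
contact_force: [-12.8, -20.1, 18.3]
gripper_width: 0.186
```

```bash
cat > st.py <<'E'
from look import *
p,R,s=cur();print(p,s["contact_force"],s["gripper_width"])
g=Rz(SA).T@(p-G*R[:,2]-[SX,SY,0])-[0,0,.165];print(g,np.hypot(g[1],g[2]),70+np.degrees(np.arctan2(g[1],g[2])))
E
python3 st.py
```

```text
[0.4556 0.2475 0.2635] [-12.8176 -20.1283  18.2608] 0.1863878877679016
[-0.1248 -0.0525  0.1172] 0.12838333014926417 45.85877288240735
```

Emit:
{"name": "send_rows", "arguments": {"steps": [[-0.001, -0.0105, -0.0055, 0, 0, 0], [-0.001, -0.0118, -0.0035, 0, 0, 0], [0, -0.0122, -0.0017, 0, 0, 0], [0, -0.0123, -0.0005, 0, 0, 0]]}}

```text
time: 15.32
tool_pos: [0.4626, 0.2978, 0.2772]
tool_rot: [0.002, 0.997, -0.072, 0.005]
contact_force: [9.8, -5.8, -1.1]
gripper_width: 0.185
```

```bash
python3 st.py
python3 - <<'E'
from look import *
m=[lev(np.radians(70)),sw([XG,0,.165])]
a=look("scene",290,110,430,250,3,"",m);b=look("top",40,120,180,260,3,"",m)
cv2.imwrite("pics/b2.png",np.hstack([a,b]))
E
```

```text
[0.4626 0.2978 0.2772] [ 9.8447 -5.783  -1.1377] 0.1848199439885712
[-0.1251 -0.0019  0.1309] 0.1308893016368257 69.16106913212779
```

View pics/b2.png

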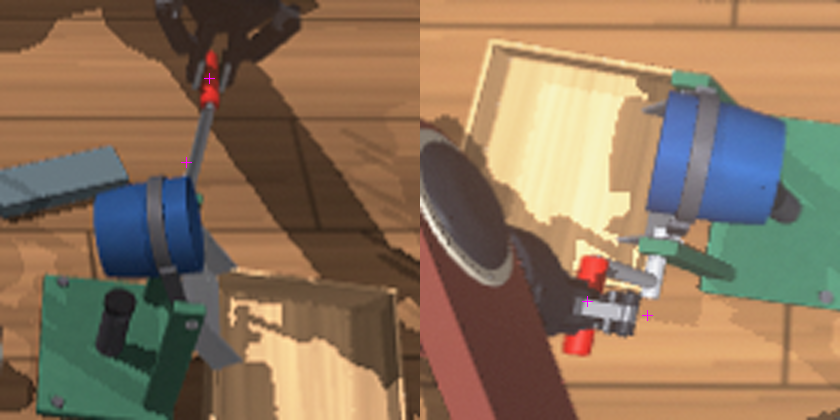

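Emit:
{"name": "send_rows", "arguments": {"steps": [[0.001, -0.0123, 0.0008, 0, 0, 0], [0, -0.0122, 0.0021, 0, 0, 0], [0, -0.0119, 0.0033, 0, 0, 0], [0, -0.0115, 0.0045, 0, 0, 0]]}}

```text
time: 15.92
tool_pos: [0.4689, 0.3473, 0.2637]
tool_rot: [-0.0, 0.998, -0.07, 0.003]
contact_force: [5.0, -4.3, 4.9]
gripper_width: 0.184
```

```bash
python3 st.py
```

```text
[0.4689 0.3473 0.2637] [ 5.0328 -4.2633  4.9067] 0.18420725153561754
[-0.1257  0.0479  0.1174] 0.12676311298957857 92.18113864498412
```

Emit:
{"name": "send_rows", "arguments": {"steps": [[0, -0.011, 0.0055, 0, 0, 0], [0, -0.0103, 0.0066, 0, 0, 0], [0, -0.0096, 0.0078, 0, 0, 0], [0, -0.0087, 0.0087, 0, 0, 0]]}}

```text
time: 16.42
tool_pos: [0.4738, 0.3864, 0.2331]
tool_rot: [0.0, 0.998, -0.07, 0.002]
contact_force: [-16.3, -0.9, 4.3]
gripper_width: 0.182
```

```bash
python3 st.py
```

```text
[0.4738 0.3864 0.2331] [-16.2666  -0.893    4.2507] 0.18199838863478424
[-0.1264  0.0873  0.0868] 0.12310242863452656 115.16658867168707
```

Emit:
{"name": "send_rows", "arguments": {"steps": [[0, -0.0078, 0.0096, 0, 0, 0], [0, -0.0068, 0.0103, 0, 0, 0], [0, -0.0057, 0.011, 0, 0, 0], [0, -0.004, 0.0105, 0, 0, 0]]}}

```text
time: 16.92
tool_pos: [0.477, 0.4112, 0.1917]
tool_rot: [-0.001, 0.998, -0.07, 0.001]
contact_force: [-9.7, 0.1, 3.1]
gripper_width: 0.182
```

```bash
python3 st.py;  python3 - <<'E'
from look import *
m=[lev(2.45),sw([XG,0,.165])]
a=look("scene",290,110,430,250,3,"",m);b=look("top",40,120,180,260,3,"",m)
cv2.imwrite("pics/b3.png",np.hstack([a,b]))
E
```

```text
[0.477  0.4112 0.1917] [-9.6526  0.0529  3.0587] 0.18162608535180813
[-0.1267  0.1123  0.0454] 0.12107603166379362 137.99904754116375
```

View pics/b3.png

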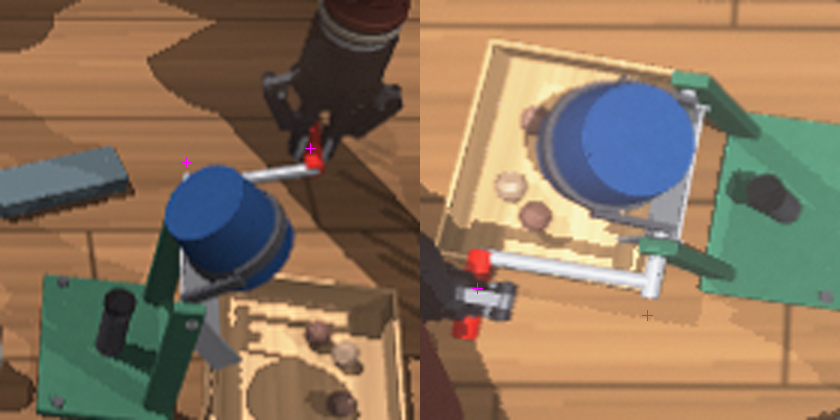

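All three bosses already lie in the tray. Guiding the lever back along the same path.

Emit:
{"name": "send_rows", "arguments": {"steps": [[0, 0.004, -0.0105, 0, 0, 0], [0, 0.0057, -0.011, 0, 0, 0], [0, 0.0068, -0.0103, 0, 0, 0], [0, 0.0078, -0.0096, 0, 0, 0], [0, 0.0087, -0.0087, 0, 0, 0], [0, 0.0096, -0.0078, 0, 0, 0], [0, 0.0103, -0.0066, 0, 0, 0], [0, 0.011, -0.0055, 0, 0, 0]]}}

```text
time: 18.02
tool_pos: [0.4693, 0.3489, 0.2632]
tool_rot: [-0.004, 0.998, -0.07, 0.004]
contact_force: [-2.7, 4.0, 4.7]
gripper_width: 0.183
```

Emit:
{"name": "send_rows", "arguments": {"steps": [[0, 0.0115, -0.0045, 0, 0, 0], [0, 0.0119, -0.0033, 0, 0, 0], [0, 0.0122, -0.0021, 0, 0, 0], [0, 0.0123, -0.0008, 0, 0, 0]]}}

```text
time: 18.52
tool_pos: [0.4633, 0.3011, 0.2757]
tool_rot: [-0.004, 0.997, -0.07, 0.005]
contact_force: [-2.0, 2.5, 11.8]
gripper_width: 0.178
```

```bash
python3 st.py
```

```text
[0.4633 0.3011 0.2757] [-2.0178  2.4991 11.8089] 0.17802562679744266
[-0.1248  0.0012  0.1294] 0.12938303201779977 70.52662946504408
```

Emit:
{"name": "send_rows", "arguments": {"steps": [[0, 0.0123, -0.001, 0, 0, 0], [0, 0.0122, 0.001, 0, 0, 0], [0, 0.012, 0.003, 0, 0, 0], [0, 0.0117, 0.004, 0, 0, 0]]}}

```text
time: 19.02
tool_pos: [0.4573, 0.2516, 0.2665]
tool_rot: [-0.002, 0.997, -0.071, 0.006]
contact_force: [4.6, 2.5, 4.7]
gripper_width: 0.182
```

```bash
python3 st.py
```

```text
[0.4573 0.2516 0.2665] [4.6086 2.4774 4.7344] 0.1822448771122646
[-0.1238 -0.0486  0.1202] 0.12967484398885096 48.009661336451984
```

Emit:
{"name": "send_rows", "arguments": {"steps": [[0, 0.011, 0.0054, 0, 0, 0], [0, 0.0105, 0.0065, 0, 0, 0], [0, 0.0098, 0.0075, 0, 0, 0], [0, 0.009, 0.0085, 0, 0, 0]]}}

```text
time: 19.52
tool_pos: [0.4515, 0.211, 0.2367]
tool_rot: [-0.001, 0.997, -0.071, 0.005]
contact_force: [6.6, 2.9, 1.5]
gripper_width: 0.177
```

```bash
python3 st.py
```

```text
[0.4515 0.211  0.2367] [6.6024 2.9165 1.4753] 0.17743335564973484
[-0.1238 -0.0895  0.0904] 0.12725706524911803 25.288426060499695
```

Emit:
{"name": "send_rows", "arguments": {"steps": [[0, 0.008, 0.0094, 0, 0, 0], [0, 0.007, 0.0101, 0, 0, 0], [0, 0.006, 0.0108, 0, 0, 0], [0, 0.004, 0.01, 0, 0, 0], [0, 0, 0, 0, 0, 0]]}}

```text
time: 20.15
tool_pos: [0.4512, 0.1883, 0.2012]
tool_rot: [-0.003, 0.997, -0.071, 0.009]
contact_force: [6.8, 6.7, 14.0]
gripper_width: 0.18
```

```bash
python3 st.py;  python3 - <<'E'
from look import *
m=[lev(0),sw([XG,0,.165])]
a=look("scene",290,110,430,250,3,"",m);b=look("top",40,120,180,260,3,"",m)
cv2.imwrite("pics/b4.png",np.hstack([a,b]))
E
```

```text
[0.4512 0.1883 0.2012] [ 6.8142  6.7191 14.0083] 0.17995625807363286
[-0.121  -0.1121  0.0549] 0.12485597622925229 6.097243746821405
```

View pics/b4.png

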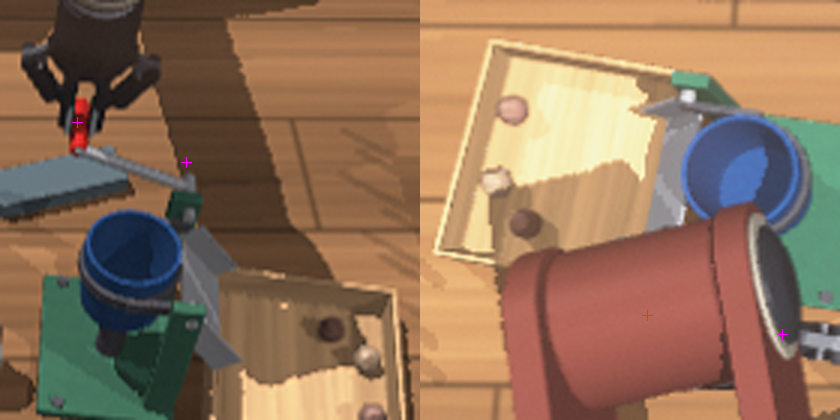

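Emit:
{"name": "send_rows", "arguments": {"steps": [[0, 0, 0, 0, 0, 0], [0, 0, 0, 0, 0, 0], [0, 0, 0, 0, 0, 0], [0, 0, -0.02, 0, 0, 0], [0, 0, -0.03, 0, 0, 0], [0, 0, -0.04, 0, 0, 0], [0, 0, -0.03, 0, 0, 0]], "grip": 0.8}}

```text
time: 21.12
tool_pos: [0.446, 0.1868, 0.3187]
tool_rot: [-0.0, 0.997, -0.071, 0.003]
contact_force: [0.4, -0.2, -0.3]
gripper_width: 0.802
```

Emit:
{"name": "send_rows", "arguments": {"steps": [[-0.02, 0.03, 0, 0, 0, 0], [-0.02, 0.04, 0, 0, 0, 0], [-0.02, 0.04, 0, 0, 0, 0], [-0.01, 0.04, 0, 0, 0, 0], [0, 0.04, 0, 0, 0, 0], [0, 0.03, 0, 0, 0, 0], [0, 0, 0, 0, 0, 0], [0, 0, 0, 0, 0, 0]]}}

```text
time: 22.12
tool_pos: [0.3454, -0.0208, 0.3159]
tool_rot: [0.0, 0.997, -0.071, 0.002]
contact_force: [-0.3, -0.9, 0.3]
gripper_width: 0.803
```

Run:
```python
from look import *
p,R,s=cur();print(p,s["contact_force"])
m=[lev(0)]
for n in("scene","top"): cv2.imwrite(f"pics/f_{n}.png",look(n,30,60,450,290 if n=="top" else 384,1,"",m) if 0 else cv2.resize(manip.grab_frame(n),None,fx=1.5,fy=1.5,interpolation=cv2.INTER_CUBIC))
```

```text
[ 0.3454 -0.0208  0.3159] [-0.2675 -0.9384  0.3388]
```

View pics/f_scene.png

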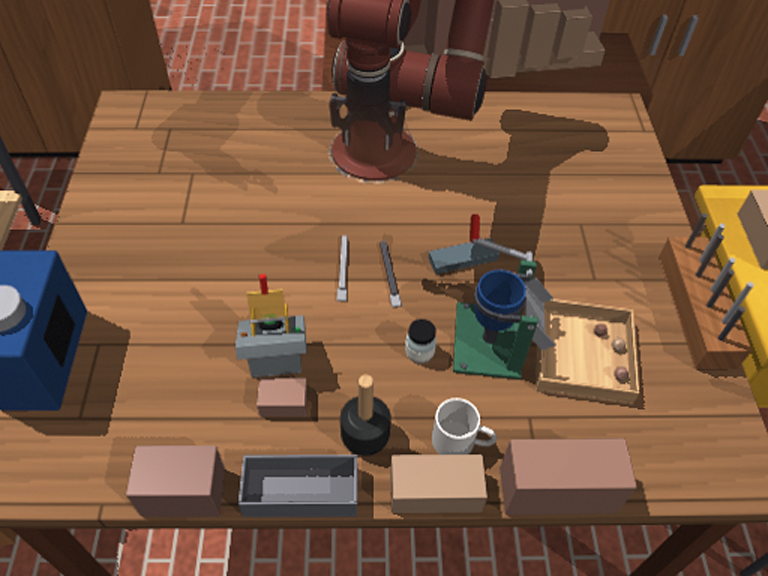

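View pics/f_top.png

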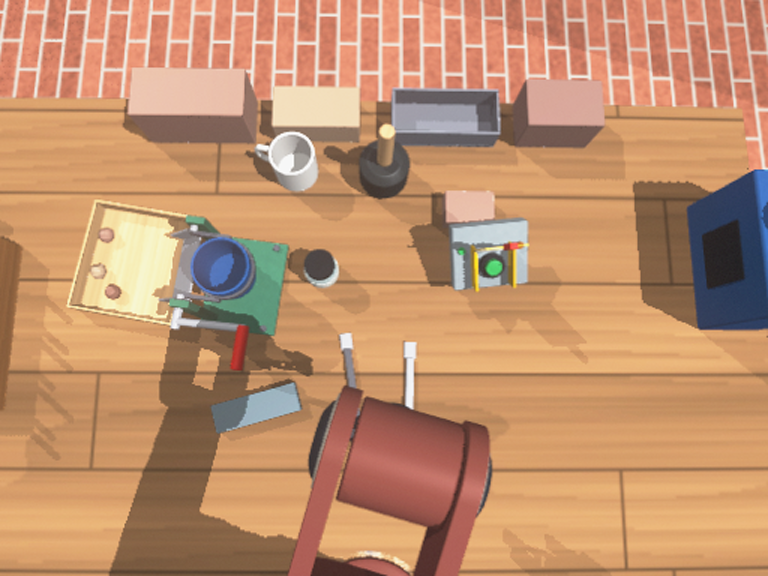

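Cover open, three bosses in the tray around (100, 265) px of the enlarged top view, pot upright and empty, lever grip at its initial pixel, everything else unmoved.

```bash
python3 -c "
from plant import manip
print(manip.job_done())"
```

```text
the job is handed in; nothing more can be done
None
```

I did the whole job in order and handed it in at about 22 s on the robot's clock.

- **Cover:** I swung it up by its tab until about 8 N of push-back showed it was at its stop. It stayed open after I let go, and the last pictures still show it open.
- **Button:** I pressed it fully in with the shut fingertips. The force rose from about 4 N to about 41 N when it bottomed out. That is more than I meant and just over the 40 N limit, but it was at the fingertips, and I read the limit as covering the arm and the gripper's body. I backed off at once.
- **Pot and lever:** I swung the lever over to about 140°, which emptied all three bosses into the tray. I then guided it back and let go. The last pictures show the pot empty and upright, with the lever grip back where it started.
- **Bench and robot:** The other things look unmoved in both camera views, and the gripper is touching nothing.

**Checks that disagreed:**
- At the cover's stop, the tool position gave an angle of about 2.05 rad instead of 1.9. The pictures matched 1.9.
- Partway through the swing, the lever's radius came out at up to 131 mm instead of 120 mm, with side forces up to about 30 N. I adjusted the path by force feedback.

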